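Index the resin panel turntable to its next hole

TASK

Bring the panel round for the next pour: pull the turntable's spring index pin up clear of its hole, turn the table counter-clockwise (seen from above) by that knob, and let the pin drop fully home in the very next hole by its own spring, then let go. The holes are not evenly spaced, so feel for the next one. Be gentle: never jam the pin against the hole or the plate with more than about 3 kg of force, and leave the things lying around alone.

Things in the scene. Friction and masses are not known exactly. Their poses are not given: they have to be found in the camera images.
- base: index base of the turntable, fixed to the bench: round metal plate 344 mm across, top face 34 mm above the bench; origin on the turning axis at bench level, z up; at the start the pin sits in a hole straight along its +x axis. A circular slot 12 mm wide, 140 mm mean radius, is cut in the top face and filled flush by flat steel shoes; the gaps between shoes are the index holes
- plate (a point): centre of the plate's top face, on the turning axis. Index holes: 12 x 12 mm, 14 mm deep, 140 mm from here. The shoes are adjustable and set unevenly: counter-clockwise seen from above, the next hole lies 36 to 60 degrees on from the pin's first hole, the one after it 34 degrees further. Where exactly is not listed: see it or feel for it
- wheel (a joint): angle of the turntable on the base, rad: 0 at the start, grows counter-clockwise seen from above. A 224 mm grey disc (top at 50 mm) with a framed panel (top at 78 mm), two small clamps on the side away from the pin (to 135 mm), and a steel bracket 32 mm wide (top at 50 mm) reaching out to the pin. It turns stiffly (0.25 N m, about 2 N at the knob) and stays where left
- plunger (a joint): how far the spring index pin is drawn up, m: 0 fully home in a hole, about 0.010 when its nose rests on the plate between holes, 0.022 at the upper stop. The spring presses it down with 5.4 N when home and 8 N fully drawn; let go over a hole it drops home by itself in about 0.2 s
- knob (a point): centre of the pin's pull knob: upright black cylinder 24 mm across, 26 mm tall, on the turntable's bracket, 140 mm from the turning axis, 85 mm above the bench when the pin is home, with a steel barrel 18 mm across (to 68 mm) under it. Lifting it straight up draws the pin, moving it sideways turns the turntable; it rises and turns with them
- pin: the index pin under the knob: steel, 10 mm across, round nose, reaching 10 mm below the plate's top face when home. Origin straight below the knob, 85 mm under the knob's centre
- tape_measure: yellow tape measure, 70 x 42 x 62 mm, loose; origin under its centre. Bystander
- paper_cup: brown paper cup, 76 mm across, 95 mm tall, loose; origin under its centre. Bystander
- resin_block: clear cast block, 50 x 50 x 45 mm, loose; origin under its centre. Bystander
- pigment_jar: small amber jar with black cap, 60 mm across, 55 mm tall, loose; origin under its centre. Bystander

How it is judged:
On the way, in this order (a step that is already met when the one before it is completed fails the run):
1. the pin is drawn up clear of the plate while the turntable still stands at its first hole (value of joint plunger above 0.0115 m and value of joint wheel between -0.12 and 0.12 rad), for 0.1 s.
2. the turntable is turned counter-clockwise away from the first hole (value of joint wheel above 0.3 rad and value of joint plunger above 0.007 m), for 0.1 s.
At the end, for the whole second after the job is handed in: the turntable stands at the very next hole counter-clockwise (0.58 to 1.1 rad from the start; the hole after that lies beyond 1.2 rad), the pin is home in it within 2 mm, and the turntable is at rest (value of joint wheel between 0.58 and 1.1 rad and value of joint plunger below 0.002 m and velocity of joint wheel between -0.05 and 0.05 rad/s); the robot touches nothing.
It fails at once if the pin is jammed against a hole or the plate with more than 30 N (contact force between pin and anything else above 30 N).
It fails at once if the tape measure is moved more than 30 mm (distance of tape_measure from where it was at the start of the episode above 0.03 m).
It fails at once if the paper cup is moved more than 30 mm (distance of paper_cup from where it was at the start of the episode above 0.03 m).
It fails at once if the resin block is moved more than 30 mm (distance of resin_block from where it was at the start of the episode above 0.03 m).
It fails at once if the pigment jar is moved more than 30 mm (distance of pigment_jar from where it was at the start of the episode above 0.03 m).
It also fails if it takes over 50 s, if anything falls off the work surface, if the arm or the gripper's body presses on something with over 40 N, if the wrist force passes 120 N, or if a joint passes its speed limit or range.

ROBOT

A 6-joint arm with a two-finger parallel gripper is mounted at the origin on the work surface. World frame = base frame: x ahead of the robot, y to its left, z up, the work surface at z = 0. Lengths are in m, angles in rad, forces in N, time in s.
With the tool pointing down it reaches from about 0.35 to 0.775 m from the base axis. Payload 5.5 kg.
Tool frame: the origin (TCP) lies at the very end of the fingers, on their centre line; the grasp point (between the pads) lies 19 mm behind it; z points along the fingers, y is the line along which they close (so a half turn about z gives the same grasp; the last joint's range is limited). The gripper opens to 85 mm and grips with 20 to 120 N. Pads are 22 mm wide; open, the fingers measure 114 mm over their backs; the gripper's body (76 mm by 85 mm) begins 54 mm behind the grasp point. The pads swing forward as they close: fully open they stand 13 mm farther back than shut.
Start: joints at [0.973, 0.313, 0.046, 1.304, 0, 1.431], TCP at [0.254, 0.516, 0.231] pointing down, gripper open.
Joint ranges: [-2.76, 2.76], [-0.86, 1.69], [-1.03, 1.26], [-2.2, 2.34], [-1.47, 1.5], [-3.14, 3.14]. Speed limits (rad/s): [2.57, 2.57, 3.14, 3.14, 3.14, 3.14].

INTERFACE

Orientations are given as a unit quaternion [w, x, y, z].
In Python, from workcell import env, viewer, nets gives the robot as it stands. The module is installed in compiled form; this text tells all that it offers.
- The arm moves only by the tool creep_tool, called as name([rows], argument=value, ...), one row to a line, values as JSON. Schema: {"type":"object","properties":{"increments":{"type":"array","items":{"type":"array","items":{"type":"array","items":{"type":"number"},"minItems":6,"maxItems":6},"minItems":1,"maxItems":8},"minItems":1,"maxItems":1},"aperture":{"type":"number"},"squeeze":{"type":"number"},"only":{"type":"string"},"quiet":{"type":"boolean"},"lines":{"type":"string"}},"required":["increments"],"additionalProperties":false}. increments is a list that holds a single list of rows (three levels of brackets), with 1 to 8 rows, each of 6 numbers: dx, dy, dz in fractions of the full range, 1 being 0.3 m, then a rotation vector rx, ry, rz in a scale on which 1.0 is 2 rad; each row is the pose to reach, as a shift and turn from the pose commanded when the call began, along the tool's axes at that moment; what a row does not reach only later rows make up. A row lasts 1/8 s, in which the tool goes at most 0.0625 m and 0.188 rad, less where a joint would pass 70% of its speed; a pose out of reach is approached as far as the arm can. aperture is the finger opening in m, set as the call begins (left out keeps the last). The fingers move at their own pace and stop on an object; squeeze is the grip in N (left out, the last holds). Time passes only in rows, so rows that do not move let the fingers close. The tool returns the time, the measured TCP pose, the force, the opening and the grip force at its end. only (a regular expression) keeps the lines of the reply that match it, lines (a string "A,B") keeps lines A to B, and quiet returns only ok. No shift or turn number may pass 1 either way. Input that does not fit is refused with a message, and nothing moves.
- env.get_state(): the state, without advancing time (a new reading comes with each control period).
- viewer.read_camera(name): name is "side" or "top"; returns a dict with "image" (400x640x3 uint8, red, green, blue), "K" (3x3 intrinsics, pixels), "R" (3x3) and "t" (3): a world point X has camera coordinates R X + t. Camera axes: x right, y down, z forward; pixel columns grow to the right and rows downward; lengths in m; the calibration is good to about 2 mm. A picture is of the moment at which its call begins. There is no depth.
- env.hand_in(): hands the job in; it is judged then, once.
Trained networks look in a picture, given as the dict that the camera call returned (one of the last four; its "shot" number tells which), for a name from the list of things; names that differ only in an ending like _2 or _b are one class to them, and where a whole thing is asked for, a point or a joint stands for the part that bears it (a point fixed in the world has none). Each returns a list of dicts, best first, with "confidence" (0 to 1); they miss things now and then, are a little off and sometimes report something else, mostly with a low value. They report only what shows in the picture. A call takes as long as a camera call.
- nets.outline_of(label, picture): "region" (400x640 bool, what is visible of it) and "box" ([left, top, right, bottom] in pixels, round what is visible of it).
The state is a dict: "clock": time; "joint_pos": joint angles; "qvel": joint speeds; "tau": joint torques, N m; "tcp_pos": TCP position; "orientation": TCP orientation; "wrist_force": force on the tool from outside, world axes, zero at the start; "ft_torque": the same for the moment, N m; "finger_gap": finger opening in m; "grip_force": force on a finger pad.
Only numpy, scipy, OpenCV 4.12 (cv2) and the standard library are available. Lean on these libraries where they do the work, as an engineer would, in place of code of your own. Each camera call takes 0.05 s, during which the arm holds its last target. There are 200 camera calls.

## Working session

There is one attempt and no reset: what is moved stays moved. The work goes in short steps, Python scripts to look and compute and a tool call to move; the robot and the scene stay as the last step left them, time stands still between calls to the robot, and variables do not carry over. Pictures are saved under pics/ and viewed, at most 10 in all, crops included, and the job is handed in when it is done.

```bash
mkdir -p pics; cat > h.py <<'E'
import numpy as np, cv2
from workcell import env, viewer, nets
def ray(c,uv):
    d=c["R"].T@np.linalg.solve(c["K"],[uv[0],uv[1],1.0]); return -c["R"].T@c["t"], d/np.linalg.norm(d)
def atz(c,uv,z):
    o,d=ray(c,uv); return o+d*(z-o[2])/d[2]
def proj(c,X):
    p=c["K"]@(c["R"]@np.asarray(X,float)+c["t"]); return p[:2]/p[2]
def tri(c1,u1,c2,u2):
    A=[];b=[]
    for c,u in((c1,u1),(c2,u2)):
        o,d=ray(c,u);P=np.eye(3)-np.outer(d,d);A.append(P);b.append(P@o)
    return np.linalg.lstsq(np.vstack(A),np.hstack(b),rcond=None)[0]
def save(c,n,box=None,s=1):
    im=c["image"][:,:,::-1]
    if box: im=im[box[1]:box[3],box[0]:box[2]]
    cv2.imwrite("pics/"+n,cv2.resize(im,None,fx=s,fy=s,interpolation=cv2.INTER_CUBIC))
E
python3 - <<'E'
from h import *
cs={n:viewer.read_camera(n) for n in("top","side")}
for n,c in cs.items():
    save(c,n+"0.png")
    print(n,"cam at",-c["R"].T@c["t"])
    for l in("base","knob","wheel","tape_measure","paper_cup","resin_block","pigment_jar"):
        for r in nets.outline_of(l,c)[:2]:
            ys,xs=np.nonzero(r["region"]); print(l,round(r["confidence"],2),np.round(r["box"]),xs.mean().round(1),ys.mean().round(1))
s=env.get_state();print(s["clock"],s["tcp_pos"],s["orientation"],s["finger_gap"])
E
```

```text
top cam at [0.35495632 0.00313668 1.50310046]
base 0.61 [249. 148. 354. 256.] 300.1 202.5
knob 0.54 [340. 209. 346. 220.] 342.4 214.6
wheel 0.97 [265. 168. 347. 236.] 301.9 201.1
tape_measure 0.53 [423. 191. 451. 212.] 434.3 200.0
paper_cup 0.66 [191. 163. 216. 185.] 201.8 171.6
resin_block 0.7 [183. 219. 202. 240.] 190.6 227.3
pigment_jar 0.84 [395. 158. 417. 175.] 405.6 165.6
side cam at [ 0.01395755 -0.57814037  1.07218152]
base 0.65 [258. 170. 370. 263.] 311.8 216.4
tape_measure 0.6 [409. 296. 438. 326.] 423.7 311.1
paper_cup 0.62 [260. 122. 282. 154.] 273.3 137.9
resin_block 0.82 [216. 151. 237. 178.] 224.8 162.3
pigment_jar 0.57 [415. 253. 436. 277.] 425.7 263.2
0.8 [0.25417548 0.51583157 0.23134744] [3.54037217e-05 2.26911640e-01 9.73915346e-01 6.79690436e-05] 0.0855589155479514
```

```bash
ls pics
```

```text
side0.png
top0.png
```

```bash
python3 - <<'E'
import cv2,numpy as np
a=cv2.imread("pics/top0.png")[130:270,230:370];b=cv2.imread("pics/side0.png")[150:290,245:385]
r=lambda i:cv2.resize(i,(400,560) if 0 else (400,400),interpolation=cv2.INTER_CUBIC)
cv2.imwrite("pics/both0.png",np.hstack([r(a),r(b)]))
E
```

```text
(no output)
```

View pics/both0.png

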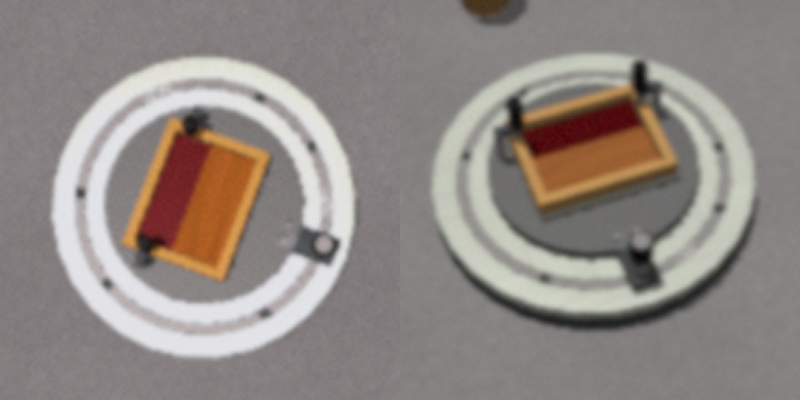

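View pics/top0.png

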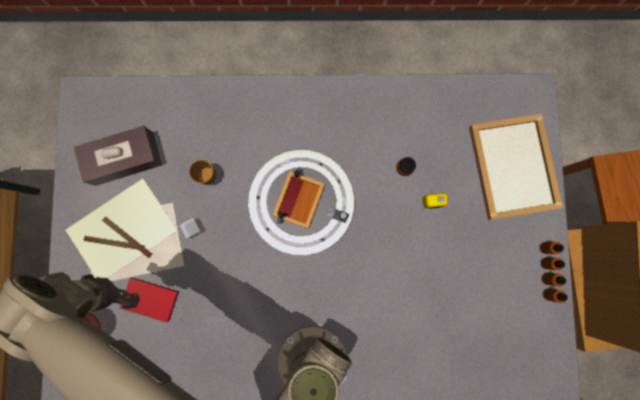

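The top crop shows the knob at about full-frame pixel (343,215). Dark hole marks on the ring are at about (339,181), (321,164), (258,197), (268,229) and (323,240). Counter-clockwise from the knob, the next hole is (339,181). Next I'll measure these precisely.

```bash
python3 - <<'E'
from h import *
import scipy.ndimage as nd
T=viewer.read_camera("top");S=viewer.read_camera("side")
def center(c):
    r=nets.outline_of("base",c)[0]["region"].astype(np.uint8)
    # full plate outer contour -> points on top rim z=.034
    h=cv2.convexHull(max(cv2.findContours(r,0,1)[0],key=cv2.contourArea))[:,0,:].astype(float)
    P=np.array([atz(c,u,.034) for u in h])[:,:2]
    A=np.c_[2*P,np.ones(len(P))];s=np.linalg.lstsq(A,(P**2).sum(1),rcond=None)[0]
    return s[:2],np.sqrt(s[2]+s[0]**2+s[1]**2)
print(center(T),center(S))
# white plate in top view: fit with known radius .172
from scipy.optimize import least_squares
def fit(c):
    g=c["image"].astype(int).mean(2); c0=np.array(center(T)[0]); pts=[]
    for a in np.linspace(0,2*np.pi,180,endpoint=False):
        rr=np.linspace(.155,.19,71);v=[nd.map_coordinates(g,[[p[1]],[p[0]]],order=1)[0] for p in (proj(c,[c0[0]+r*np.cos(a),c0[1]+r*np.sin(a),.034]) for r in rr)]
        k=np.argmin(np.gradient(nd.gaussian_filter1d(v,4)));pts.append(c0+rr[k]*np.array([np.cos(a),np.sin(a)]))
    P=np.array(pts);s=least_squares(lambda q:np.hypot(*(P-q[:2]).T)-q[2],[*c0,.172],loss="soft_l1",f_scale=.001).x
    return s
for n,c in(("T",T),("S",S)):
    q=fit(c);print(n,"circle",q.round(4))
    g=c["image"].astype(int).mean(2);a=np.radians(np.arange(0,360,.5));
    m=np.zeros(len(a))
    for r in(.136,.138,.14,.142,.144):
        uv=np.array([proj(c,[q[0]+r*np.cos(t),q[1]+r*np.sin(t),.034]) for t in a]);m+=nd.map_coordinates(g,[uv[:,1],uv[:,0]],order=1)/5
    base=nd.median_filter(m,61,mode="wrap");d=base-m
    L,k=nd.label(d>25)
    for i in range(1,k+1):
        w=d*(L==i);print(round(np.degrees((w*a).sum()/w.sum()),1),"w",(L==i).sum()*.5,"d",w.max().round())
k=[r for r in nets.outline_of("knob",T)[:2]];print([(r["box"],r["confidence"]) for r in k])
print("knob side",[(r["box"],r["confidence"]) for r in nets.outline_of("knob",S)[:2]])
save(T,"k.png",(325,195,365,235),10);save(S,"ks.png",(305,215,345,255),10)
a=cv2.imread("pics/k.png");b=cv2.imread("pics/ks.png");cv2.imwrite("pics/kk.png",np.hstack([a,b]))
E
```

```text
(array([0.50721903, 0.03466519]), np.float64(0.17018685135532596)) (array([0.50215575, 0.02346531]), np.float64(0.1755606819910533))
T circle [0.5057 0.0341 0.171 ]
83.6 w 5.5 d 71.0
129.0 w 5.5 d 63.0
209.0 w 5.5 d 63.0
245.5 w 6.5 d 86.0
255.5 w 1.5 d 32.0
298.0 w 4.5 d 46.0
332.2 w 5.0 d 49.0
S circle [0.5064 0.0317 0.1716]
19.0 w 1.5 d 26.0
26.8 w 8.5 d 87.0
90.1 w 7.5 d 56.0
128.3 w 4.0 d 39.0
208.7 w 4.0 d 44.0
250.4 w 13.5 d 77.0
298.7 w 4.0 d 45.0
332.7 w 4.0 d 39.0
[]
knob side []
```

View pics/kk.png

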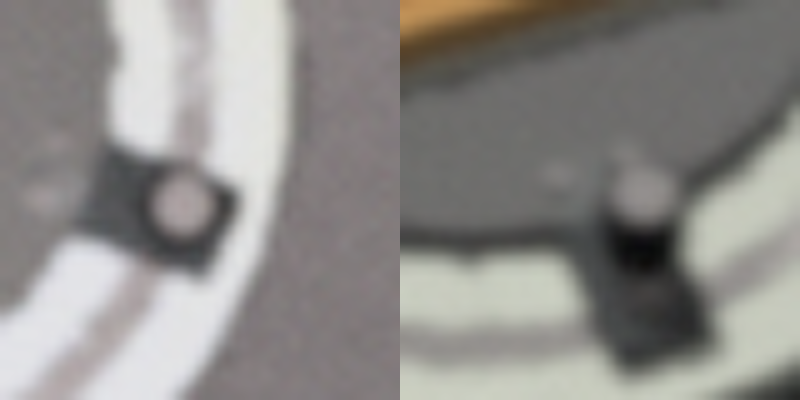

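The close-up shows the knob's light top face at top pixel (342.9,215.1) and side pixel (328.9,233.9). Its dark bracket runs radially inward from there. Both views put the next holes at about 298.4° and 332.5°, which is 34° apart as the text says.

```bash
python3 - <<'E'
from h import *
from scipy.spatial.transform import Rotation as Ro
T=viewer.read_camera("top");S=viewer.read_camera("side")
t=(342.85,215.1);s=(328.85,233.85)
X=tri(T,t,S,s);print("tri",X, "T@98mm",atz(T,t,.098),"S@98",atz(S,s,.098))
for C in([.5057,.0341],[.5062,.0325]):
    for k in(X[:2],):
        d=k-np.array(C);print("r",np.hypot(*d),"ang",np.degrees(np.arctan2(d[1],d[0]))%360)
st=env.get_state();q=st["orientation"];R=Ro.from_quat(np.r_[q[1:],q[0]]).as_matrix();print(R.round(3),st["clock"])
d=np.r_[X[:2],.23]-st["tcp_pos"];print("tool shift to above knob",R.T@d)
for l,z in(("tape_measure",.03),("paper_cup",.05),("resin_block",.02),("pigment_jar",.03)):
    for r in nets.outline_of(l,T)[:1]:
        ys,xs=np.nonzero(r["region"]);print(l,atz(T,(xs.mean(),ys.mean()),z).round(3))
E
```

```text
tri [ 0.45573756 -0.0972248   0.09763317] T@98mm [ 0.45505748 -0.09675326  0.098     ] S@98 [ 0.45625461 -0.09780743  0.098     ]
r 0.14050782862489147 ang 249.17071311052558
r 0.13919404790344417 ang 248.7441594043673
[[-0.897  0.442  0.   ]
 [ 0.442  0.897  0.   ]
 [ 0.     0.    -1.   ]] 1.3
tool shift to above knob [-0.45177106 -0.46082442  0.00128969]
tape_measure [ 0.506 -0.401  0.03 ]
paper_cup [0.603 0.352 0.05 ]
resin_block [0.427 0.391 0.02 ]
pigment_jar [ 0.62 -0.31  0.03]
```

The rows are not in the units I measure in: shifts go in shares of 0.3 m and turns go in shares of 2 rad. I convert before sending: -0.3 m / 0.3 = -1, -0.15 m / 0.3 = -0.5, 1.14 rad / 2 = 0.57.

creep_tool([
  [[-0.1, -0.1, 0, 0, 0, 0.06], [-0.2333, -0.2333, 0, 0, 0, 0.135], [-0.3667, -0.3667, 0, 0, 0, 0.21], [-0.5, -0.5, 0, 0, 0, 0.285], [-0.6333, -0.6333, 0, 0, 0, 0.36], [-0.7667, -0.7667, 0, 0, 0, 0.435], [-0.9, -0.9, 0, 0, 0, 0.51], [-1, -1, 0, 0, 0, 0.57]],
], aperture=0.07, squeeze=20)

```text
clock: 2.5
tcp_pos: [0.3912, 0.1121, 0.2316]
orientation: [0.0, 0.719, 0.696, 0.0]
wrist_force: [0.1, 0.2, 0.6]
finger_gap: 0.0696
grip_force: 0.0
```

```bash
cat >> h.py <<'E'
from scipy.spatial.transform import Rotation as Ro
def to(xyz,yaw):
    st=env.get_state();q=st["orientation"];R=Ro.from_quat(np.r_[q[1:],q[0]]).as_matrix()
    y=np.degrees(np.arctan2(R[1,1],R[0,1]))
    print("clock",st["clock"].__round__(2),"tcp",st["tcp_pos"].round(4),"yaw",y.round(2),"shift",(R.T@(np.array(xyz)-st["tcp_pos"])).round(4),"rz",-np.radians(yaw-y).round(3),"F",np.round(st["wrist_force"],2),"gap",st["finger_gap"],"tilt",R[:,2].round(4))
E
python3 -c "
from h import *
to([.4557,-.0972,.15],-21)"
```

```text
clock 2.5 tcp [0.3912 0.1121 0.2316] yaw -1.86 shift [-0.2071  0.0712  0.0817] rz 0.334 F [0.14 0.25 0.64] gap 0.06958564062739296 tilt [ 0.0011  0.     -1.    ]
```

Scaled: -0.207 m / 0.3 = -0.69, -0.18 m / 0.3 = -0.6, 0.334 rad / 2 = 0.167.

creep_tool([
  [[-0.1333, 0.05, 0, 0, 0, 0.04], [-0.3, 0.1, 0.0333, 0, 0, 0.08], [-0.4667, 0.16, 0.1, 0, 0, 0.12], [-0.6, 0.2067, 0.1667, 0, 0, 0.16], [-0.69, 0.2367, 0.2667, 0, 0, 0.167], [-0.69, 0.2367, 0.2667, 0, 0, 0.167], [-0.69, 0.2367, 0.2667, 0, 0, 0.167]],
])

```text
clock: 3.38
tcp_pos: [0.4558, -0.0943, 0.1517]
orientation: [-0.0, 0.823, 0.569, 0.0]
wrist_force: [-0.2, 0.1, 0.6]
finger_gap: 0.0699
grip_force: 0.0
```

```bash
python3 -c "
from h import *
to([.4557,-.0972,.068],-21)
T=viewer.read_camera('top');S=viewer.read_camera('side');save(T,'a.png',(300,175,380,255),5);save(S,'b.png',(285,190,365,270),5)
cv2.imwrite('pics/ab.png',np.hstack([cv2.imread('pics/a.png'),cv2.imread('pics/b.png')]))"
```

```text
clock 3.38 tcp [ 0.4558 -0.0943  0.1517] yaw -20.68 shift [-0.0028  0.0009  0.0837] rz 0.006 F [-0.24  0.15  0.61] gap 0.06994943774070045 tilt [-3.e-04  6.e-04 -1.e+00]
```

View pics/ab.png

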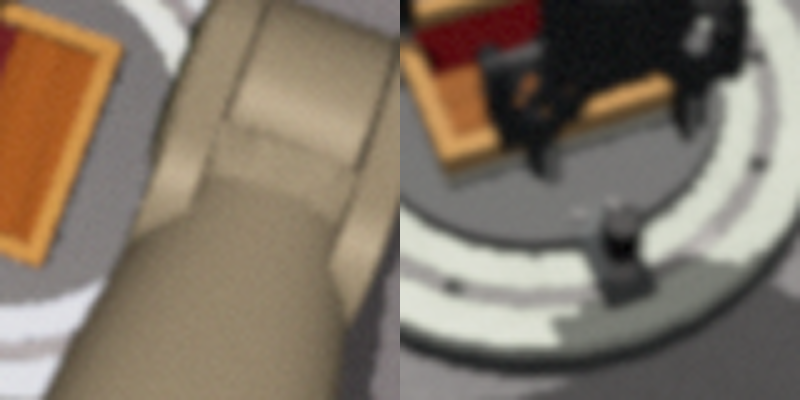

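The side view shows the open fingers above and either side of the knob, which sits at about pixel (620,230) in the crop. The hand is still high, so the way down is clear.

Scaled: 0.084 m / 0.3 = 0.28, 0.078 m / 0.3 = 0.26.

creep_tool([
  [[-0.0033, 0, 0.0667, 0, 0, 0], [-0.0067, 0.0033, 0.15, 0, 0, 0], [-0.01, 0.0033, 0.2167, 0, 0, 0], [-0.01, 0.0033, 0.26, 0, 0, 0], [-0.01, 0.0033, 0.28, 0, 0, 0], [-0.01, 0.0033, 0.28, 0, 0, 0], [-0.01, 0.0033, 0.28, 0, 0, 0]],
])

```text
clock: 4.35
tcp_pos: [0.4565, -0.098, 0.068]
orientation: [0.0, 0.823, 0.569, 0.0]
wrist_force: [-1.4, 0.6, 0.5]
finger_gap: 0.07
grip_force: 0.0
```

```bash
python3 -c "
from h import *
to([.4557,-.0972,.068],-21)
S=viewer.read_camera('side');save(S,'c.png',(285,190,365,270),6)"
```

```text
clock 4.35 tcp [ 0.4565 -0.098   0.068 ] yaw -20.68 shift [ 0.0005 -0.001  -0.    ] rz 0.006 F [-1.36  0.6   0.46] gap 0.06998590982146433 tilt [ 1.2e-03 -4.0e-04 -1.0e+00]
```

View pics/c.png

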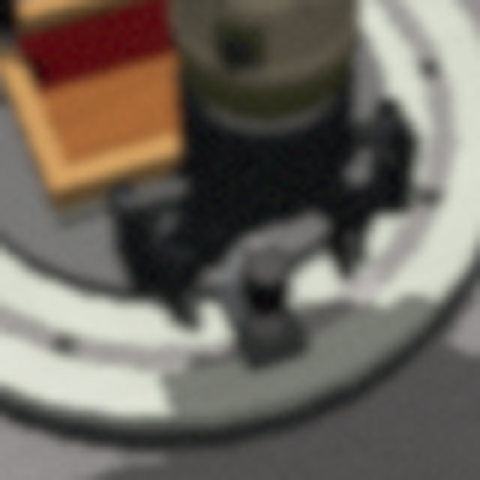

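The fingertips show at about crop (190,320) and (350,270), either side of the knob top at (265,262). The knob seems to be in front of the gripper body, so I'll check the depth with projections before closing.

```bash
python3 -c "
from h import *
S=viewer.read_camera('side')
f=lambda X:((proj(S,X)-[285,190])*6+3).round()
st=env.get_state();q=st['orientation'];R=Ro.from_quat(np.r_[q[1:],q[0]]).as_matrix();t=st['tcp_pos']
for n,v in(('tcp',[0,0,0]),('tip+',[0,.035,0]),('tip-',[0,-.035,0]),('tip+b',[0,.035,-.013]),('tip-b',[0,-.035,-.013]),('back+',[0,.057,-.013]),('back-',[0,-.057,-.013]),('body x+',[.038,0,-.073]),('body x-',[-.038,0,-.073])): print(n,f(t+R@np.array(v)))
print('knobtop',f([.4557,-.0972,.098]),'knobbot',f([.4557,-.0972,.072]))
"
```

```text
tcp [267. 302.]
tip+ [336. 279.]
tip- [196. 326.]
tip+b [337. 264.]
tip-b [196. 310.]
back+ [380. 249.]
back- [151. 325.]
body x+ [236. 148.]
body x- [299. 279.]
knobtop [264. 266.] knobbot [264. 297.]
```

Tips and TCP match the projection, so the knob is centred between the pads. Closing gently.

creep_tool([
  [[0, 0, 0, 0, 0, 0], [0, 0, 0, 0, 0, 0], [0, 0, 0, 0, 0, 0], [0, 0, 0, 0, 0, 0], [0, 0, 0, 0, 0, 0], [0, 0, 0, 0, 0, 0]],
], aperture=0.015, squeeze=25)

```text
clock: 5.2
tcp_pos: [0.4564, -0.0981, 0.0676]
orientation: [0.0, 0.823, 0.569, 0.0]
wrist_force: [1.0, -1.1, 2.5]
finger_gap: 0.0234
grip_force: 24.7
```

```bash
python3 -c "
from h import *
to([.4557,-.0972,.068],-21)"
```

```text
clock 5.2 tcp [ 0.4564 -0.0981  0.0676] yaw -20.69 shift [ 0.0006 -0.001  -0.0004] rz 0.005 F [ 1.01 -1.09  2.51] gap 0.023438281140708884 tilt [ 1.e-03 -4.e-04 -1.e+00]
```

Scaled: -0.016 m / 0.3 = -0.0533, -0.014 m / 0.3 = -0.0467.

creep_tool([
  [[0, 0, -0.0067, 0, 0, 0], [0, 0, -0.0167, 0, 0, 0], [0, 0, -0.0267, 0, 0, 0], [0, 0, -0.0367, 0, 0, 0], [0, 0, -0.0467, 0, 0, 0], [0, 0, -0.0533, 0, 0, 0], [0, 0, -0.0533, 0, 0, 0], [0, 0, -0.0533, 0, 0, 0]],
], aperture=0.015, squeeze=45)

```text
clock: 6.2
tcp_pos: [0.4553, -0.0977, 0.0831]
orientation: [-0.0, 0.823, 0.569, -0.0]
wrist_force: [-0.3, -2.0, -7.8]
finger_gap: 0.0229
grip_force: 44.8
```

```bash
python3 -c "
from h import *
to([.4557,-.0972,.068],-21)
C=np.array([.506,.033]);p=env.get_state()['tcp_pos'][:2]-C;print(np.hypot(*p),np.degrees(np.arctan2(p[1],p[0]))%360)
S=viewer.read_camera('side');save(S,'d.png',(285,190,365,270),6)"
```

```text
clock 6.2 tcp [ 0.4553 -0.0977  0.0831] yaw -20.68 shift [0.0006 0.0002 0.0151] rz 0.006 F [-0.34 -2.01 -7.8 ] gap 0.02290209062935351 tilt [-1.1e-03  4.0e-04 -1.0e+00]
0.1401447619966688 248.79150143018262
```

View pics/d.png

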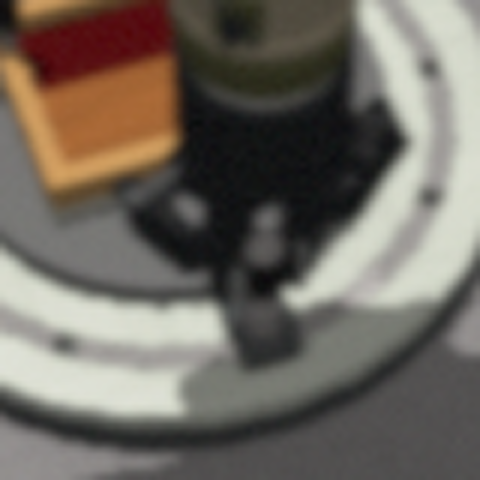

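The knob is up about 15 mm, with its silver top raised at crop (265,225) and a wrist pull of about 8 N. The bracket hasn't moved. Next I'll work out the arc in tool axes.

```bash
cat > arc.py <<'E'
from h import *
import sys
def arc(th,C=(.506,.033)):
    st=env.get_state();q=st["orientation"];R=Ro.from_quat(np.r_[q[1:],q[0]]).as_matrix()
    p=st["tcp_pos"][:2]-np.array(C)
    print("r",np.hypot(*p).round(4),"ang",(np.degrees(np.arctan2(p[1],p[0]))%360).round(2))
    for t in th:
        c,s=np.cos(t),np.sin(t);d=np.array([[c,-s],[s,c]])@p-p
        print(t,(R.T@np.r_[d,0]).round(4),-t)
E
python3 -c "
from arc import *
arc([.04,.11,.19,.27,.35,.43,.5,.55,.7,.8,.864])"
```

```text
r 0.1402 ang 248.79
0.04 [ 0.0001  0.0056 -0.    ] -0.04
0.11 [ 0.0007  0.0154 -0.    ] -0.11
0.19 [ 0.0023  0.0265 -0.    ] -0.19
0.27 [ 0.0047  0.0374 -0.    ] -0.27
0.35 [ 0.0081  0.0481 -0.0001] -0.35
0.43 [ 0.0122  0.0585 -0.0001] -0.43
0.5 [ 0.0165  0.0673 -0.0001] -0.5
0.55 [ 0.02    0.0734 -0.0001] -0.55
0.7 [ 0.0321  0.0906 -0.0001] -0.7
0.8 [ 4.160e-02  1.009e-01 -1.000e-04] -0.8
0.864 [ 4.82e-02  1.07e-01 -1.00e-04] -0.864
```

Scaled: 0.0734 m / 0.3 = 0.2447, 0.0673 m / 0.3 = 0.2243, -0.55 rad / 2 = -0.275.

creep_tool([
  [[0, 0.0187, 0, 0, 0, -0.02], [0.0023, 0.0513, 0, 0, 0, -0.055], [0.0077, 0.0883, 0, 0, 0, -0.095], [0.0157, 0.1247, 0, 0, 0, -0.135], [0.027, 0.1603, 0, 0, 0, -0.175], [0.0407, 0.195, 0, 0, 0, -0.215], [0.055, 0.2243, 0, 0, 0, -0.25], [0.0667, 0.2447, 0, 0, 0, -0.275]],
])

```text
clock: 7.25
tcp_pos: [0.5313, -0.1056, 0.0828]
orientation: [-0.0, 0.637, 0.771, -0.001]
wrist_force: [-0.7, -3.9, -7.5]
finger_gap: 0.0226
grip_force: 44.8
```

```bash
python3 -c "
from arc import *
to([.5,0,.0831],27)
arc([.07,.14,.2,.24])"
```

```text
clock 7.25 tcp [ 0.5313 -0.1056  0.0828] yaw 10.91 shift [ 0.1096 -0.0108 -0.0003] rz -0.281 F [-0.66 -3.87 -7.48] gap 0.022590511053558013 tilt [-1.7e-03 -9.0e-04 -1.0e+00]
r 0.1409 ang 280.35
0.07 [ 0.0002  0.0099 -0.    ] -0.07
0.14 [ 0.0012  0.0197 -0.    ] -0.14
0.2 [ 0.0025  0.028  -0.0001] -0.2
0.24 [ 0.0037  0.0335 -0.0001] -0.24
```

Scaled: 0.0335 m / 0.3 = 0.1117, 0.028 m / 0.3 = 0.0933, -0.24 rad / 2 = -0.12.

creep_tool([
  [[0.0007, 0.033, 0, 0, 0, -0.035], [0.004, 0.0657, 0, 0, 0, -0.07], [0.0083, 0.0933, 0, 0, 0, -0.1], [0.0123, 0.1117, 0, 0, 0, -0.12], [0.0123, 0.1117, 0, 0, 0, -0.12], [0.0123, 0.1117, 0, 0, 0, -0.12]],
])

```text
clock: 8.0
tcp_pos: [0.5644, -0.0954, 0.0834]
orientation: [0.001, 0.541, 0.841, 0.0]
wrist_force: [2.5, -4.3, -7.2]
finger_gap: 0.0231
grip_force: 44.8
```

```bash
python3 -c "
from arc import *
to([.5,0,.0831],27)
arc([.02,.04,.06,.075])
S=viewer.read_camera('side')
save(S,'e.png',(300,180,380,260),7)
print((proj(S,[.506+.14*np.cos(np.radians(298.4)),.033+.14*np.sin(np.radians(298.4)),.034])-[300,180])*7)"
```

```text
clock 8.0 tcp [ 0.5644 -0.0954  0.0834] yaw 24.56 shift [ 0.1135 -0.0189  0.0002] rz -0.043 F [ 2.47 -4.32 -7.23] gap 0.023148743297461496 tilt [ 1.1e-03 -4.0e-04 -1.0e+00]
r 0.1411 ang 294.44
0.02 [0.     0.0028 0.    ] -0.02
0.04 [0.0001 0.0056 0.    ] -0.04
0.06 [0.0002 0.0085 0.    ] -0.06
0.075 [0.0004 0.0106 0.    ] -0.075
[391.72357928 296.83218813]
```

View pics/e.png

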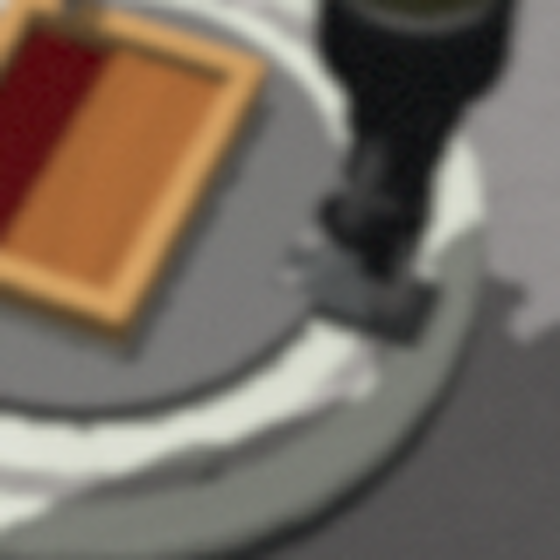

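The bracket is nearly over the hole, and the hole itself is now hidden under it; I predict crop (392,297). I'm about 4° (9.6 mm) short. I'll go closer, lower to just above the plate and loosen the fingers so the pin rides on its spring.

Scaled: 0.0056 m / 0.3 = 0.0187, 0.005 m / 0.3 = 0.0167, -0.04 rad / 2 = -0.02.

creep_tool([
  [[0, 0.0093, 0, 0, 0, -0.01], [0.0003, 0.0187, 0, 0, 0, -0.02], [0.0003, 0.0187, 0.0067, 0, 0, -0.02], [0.0003, 0.0187, 0.0133, 0, 0, -0.02], [0.0003, 0.0187, 0.0167, 0, 0, -0.02], [0.0003, 0.0187, 0.0167, 0, 0, -0.02]],
])

```text
clock: 8.8
tcp_pos: [0.5691, -0.0932, 0.0786]
orientation: [0.001, 0.524, 0.852, -0.0]
wrist_force: [2.2, -4.9, -8.2]
finger_gap: 0.0226
grip_force: 45.0
```

```bash
python3 -c "
from arc import *
arc([.01])"
```

```text
r 0.1411 ang 296.56
0.01 [0.     0.0014 0.    ] -0.01
```

creep_tool([
  [[0, 0, 0, 0, 0, 0], [0, 0, 0, 0, 0, 0], [0, 0, 0, 0, 0, 0], [0, 0, 0, 0, 0, 0]],
], aperture=0.028)

```text
clock: 9.3
tcp_pos: [0.5691, -0.0925, 0.0786]
orientation: [0.0, 0.523, 0.852, 0.0]
wrist_force: [0.8, 0.4, -0.0]
finger_gap: 0.0278
grip_force: 0.0
```

```bash
python3 -c "
from arc import *
arc([.01])"
```

```text
r 0.1405 ang 296.67
0.01 [0.     0.0014 0.    ] -0.01
```

Scaled: 0.0025 m / 0.3 = 0.0083, 0.002 m / 0.3 = 0.0067.

creep_tool([
  [[0, 0.0023, 0, 0, 0, 0], [0, 0.0047, 0, 0, 0, 0], [0, 0.0067, 0, 0, 0, 0], [0, 0.0083, 0, 0, 0, 0], [0, 0.0083, 0, 0, 0, 0]],
])

```text
clock: 9.93
tcp_pos: [0.5709, -0.0917, 0.0781]
orientation: [-0.0, 0.524, 0.852, -0.0]
wrist_force: [-0.6, -1.6, -1.1]
finger_gap: 0.0276
grip_force: 0.7
```

creep_tool([
  [[0, 0.0017, 0, 0, 0, 0], [0, 0.0017, 0, 0, 0, 0]],
])

```text
clock: 10.18
tcp_pos: [0.5716, -0.0912, 0.0782]
orientation: [-0.0, 0.523, 0.852, 0.0]
wrist_force: [-0.2, -0.5, 0.3]
finger_gap: 0.028
grip_force: 0.1
```

creep_tool([
  [[0, 0.0017, 0, 0, 0, 0], [0, 0.0017, 0, 0, 0, 0]],
])

```text
clock: 10.42
tcp_pos: [0.5725, -0.0911, 0.0785]
orientation: [0.0, 0.523, 0.852, 0.0]
wrist_force: [-0.0, 0.7, 0.5]
finger_gap: 0.0277
grip_force: 0.0
```

```bash
python3 -c "
from arc import *
arc([.01])"
```

```text
r 0.1408 ang 298.2
0.01 [0.     0.0014 0.    ] -0.01
```

Scaled: 0.0005 m / 0.3 = 0.0017.

creep_tool([
  [[0, 0.0017, 0, 0, 0, 0], [0, 0.0017, 0, 0, 0, 0]],
])

```text
clock: 10.68
tcp_pos: [0.5727, -0.0909, 0.0784]
orientation: [0.0, 0.523, 0.852, 0.0]
wrist_force: [0.2, 0.2, 0.2]
finger_gap: 0.028
grip_force: 0.0
```

creep_tool([
  [[0, 0.0017, 0, 0, 0, 0], [0, 0.0017, 0, 0, 0, 0]],
])

```text
clock: 10.92
tcp_pos: [0.573, -0.0907, 0.0783]
orientation: [0.0, 0.523, 0.852, 0.0]
wrist_force: [-1.3, 1.5, -0.5]
finger_gap: 0.028
grip_force: 0.0
```

creep_tool([
  [[0, 0.0017, 0, 0, 0, 0], [0, 0.0017, 0, 0, 0, 0]],
])

```text
clock: 11.18
tcp_pos: [0.5734, -0.0905, 0.0783]
orientation: [0.0, 0.523, 0.852, 0.0]
wrist_force: [-0.2, 0.8, -0.8]
finger_gap: 0.0281
grip_force: 0.0
```

```bash
python3 -c "
from arc import *
arc([.01])
S=viewer.read_camera('side')
save(S,'f.png',(325,185,385,245),9)"
```

```text
r 0.1407 ang 298.64
0.01 [0.0001 0.0014 0.    ] -0.01
```

View pics/f.png

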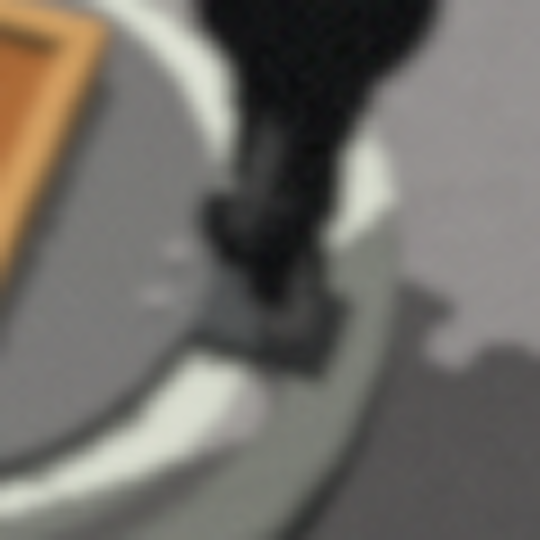

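The view shows the bracket under the fingers, with the knob hidden, so I can't see whether the pin has dropped. I'll keep feeling in half-millimetre steps.

Scaled: 0.0005 m / 0.3 = 0.0017.

creep_tool([
  [[0, 0.0017, 0, 0, 0, 0], [0, 0.0017, 0, 0, 0, 0]],
])

```text
clock: 11.48
tcp_pos: [0.5738, -0.0903, 0.0782]
orientation: [-0.0, 0.523, 0.852, -0.0]
wrist_force: [-0.2, 0.2, 0.6]
finger_gap: 0.0279
grip_force: 0.1
```

creep_tool([
  [[0, 0.0017, 0, 0, 0, 0], [0, 0.0017, 0, 0, 0, 0]],
])

```text
clock: 11.72
tcp_pos: [0.574, -0.0902, 0.0783]
orientation: [-0.0, 0.524, 0.852, -0.0]
wrist_force: [-1.9, -1.5, 1.1]
finger_gap: 0.0277
grip_force: 0.9
```

```bash
python3 -c "
from arc import *
arc([.01])"
```

```text
r 0.1407 ang 298.9
0.01 [ 0.0001  0.0014 -0.    ] -0.01
```

Scaled: 0.0005 m / 0.3 = 0.0017.

creep_tool([
  [[0, 0.0017, 0, 0, 0, 0], [0, 0.0017, 0, 0, 0, 0], [0, 0.0017, 0, 0, 0, 0]],
])

```text
clock: 12.1
tcp_pos: [0.5747, -0.0898, 0.0783]
orientation: [-0.0, 0.523, 0.852, -0.0]
wrist_force: [-2.0, -1.3, 0.2]
finger_gap: 0.0279
grip_force: 0.9
```

```bash
python3 -c "
from arc import *
arc([.01])"
```

```text
r 0.1407 ang 299.21
0.01 [ 0.0001  0.0014 -0.    ] -0.01
```

Scaled: 0.0005 m / 0.3 = 0.0017.

creep_tool([
  [[0, 0.0017, 0, 0, 0, 0], [0, 0.0017, 0, 0, 0, 0], [0, 0.0017, 0, 0, 0, 0]],
])

```text
clock: 12.48
tcp_pos: [0.5752, -0.0896, 0.0783]
orientation: [0.0, 0.523, 0.852, 0.0]
wrist_force: [-1.4, -0.7, 0.4]
finger_gap: 0.0276
grip_force: 0.9
```

```bash
python3 -c "
from arc import *
arc([.01])"
```

```text
r 0.1408 ang 299.45
0.01 [0.0001 0.0014 0.    ] -0.01
```

creep_tool([
  [[0, 0.0017, 0, 0, 0, 0], [0, 0.0017, 0, 0, 0, 0], [0, 0.0017, 0, 0, 0, 0]],
])

```text
clock: 12.85
tcp_pos: [0.5754, -0.0895, 0.0783]
orientation: [-0.0, 0.524, 0.852, -0.0]
wrist_force: [-2.4, -2.4, 2.0]
finger_gap: 0.0281
grip_force: 1.9
```

```bash
python3 -c "
from arc import *
arc([.01])
st=env.get_state();print(st['wrist_force'])"
```

```text
r 0.1408 ang 299.52
0.01 [ 0.0001  0.0014 -0.    ] -0.01
[-2.41288957 -2.44141257  1.95556222]
```

Scaled: 0.0005 m / 0.3 = 0.0017.

creep_tool([
  [[0, 0.0017, 0, 0, 0, 0], [0, 0.0017, 0, 0, 0, 0], [0, 0.0017, 0, 0, 0, 0]],
])

```text
clock: 13.22
tcp_pos: [0.5755, -0.0894, 0.0782]
orientation: [-0.0, 0.524, 0.852, -0.001]
wrist_force: [-4.0, -3.1, 1.5]
finger_gap: 0.0277
grip_force: 2.7
```

```bash
python3 -c "
from arc import *
arc([.01])"
```

```text
r 0.1408 ang 299.57
0.01 [ 0.0001  0.0014 -0.    ] -0.01
```

The tool has stopped advancing and the push has risen to about 5 N, so the pin is against the far wall of the hole. I'll back off, open and look.

Scaled: -0.003 m / 0.3 = -0.01, -0.001 m / 0.3 = -0.0033.

creep_tool([
  [[0, -0.0033, 0, 0, 0, 0], [0, -0.01, 0, 0, 0, 0], [0, -0.01, 0, 0, 0, 0], [0, -0.01, 0, 0, 0, 0]],
])

```text
clock: 13.72
tcp_pos: [0.5737, -0.0902, 0.0784]
orientation: [0.0, 0.523, 0.852, 0.0]
wrist_force: [-0.7, 0.5, 0.3]
finger_gap: 0.0281
grip_force: 0.0
```

creep_tool([
  [[0, 0, 0, 0, 0, 0], [0, 0, 0, 0, 0, 0], [0, 0, 0, 0, 0, 0], [0, 0, 0, 0, 0, 0], [0, 0, 0, 0, 0, 0]],
], aperture=0.07)

```text
clock: 14.35
tcp_pos: [0.5734, -0.0905, 0.0783]
orientation: [-0.0, 0.523, 0.852, 0.0]
wrist_force: [-0.8, 0.2, -0.9]
finger_gap: 0.0699
grip_force: 0.0
```

creep_tool([
  [[0, 0, -0.0333, 0, 0, 0], [0, 0, -0.1, 0, 0, 0], [0, 0, -0.2333, 0, 0, 0], [0, 0, -0.4, 0, 0, 0], [-0.2, 0, -0.4667, 0, 0, 0], [-0.4, 0, -0.4667, 0, 0, 0], [-0.5333, 0, -0.4667, 0, 0, 0], [-0.5333, 0, -0.4667, 0, 0, 0]],
])

```text
clock: 15.35
tcp_pos: [0.6463, -0.2363, 0.2177]
orientation: [0.0, 0.525, 0.851, -0.0]
wrist_force: [-0.8, 0.1, -0.2]
finger_gap: 0.0702
grip_force: 0.0
```

```bash
python3 -c "
from arc import *
to([.5,0,.2],0)
T=viewer.read_camera('top');S=viewer.read_camera('side')
save(T,'g1.png',(310,165,360,215),8);save(S,'g2.png',(330,190,380,240),8)
cv2.imwrite('pics/g.png',np.hstack([cv2.imread('pics/g1.png'),cv2.imread('pics/g2.png')]))
a=np.radians(298.6)
for z in(.098,.108):print(z,*[((proj(c,[.506+.14*np.cos(a),.033+.14*np.sin(a),z])-o)*8+4).round() for c,o in((T,[310,165]),(S,[330,190]))])"
```

```text
clock 15.35 tcp [ 0.6463 -0.2363  0.2177] yaw 26.68 shift [ 0.2768 -0.0247  0.0176] rz 0.466 F [-0.82  0.14 -0.2 ] gap 0.07017917357330629 tilt [ 2.e-04 -3.e-04 -1.e+00]
0.098 [244. 103.] [222. 158.]
0.108 [245.  99.] [223. 141.]
```

View pics/g.png

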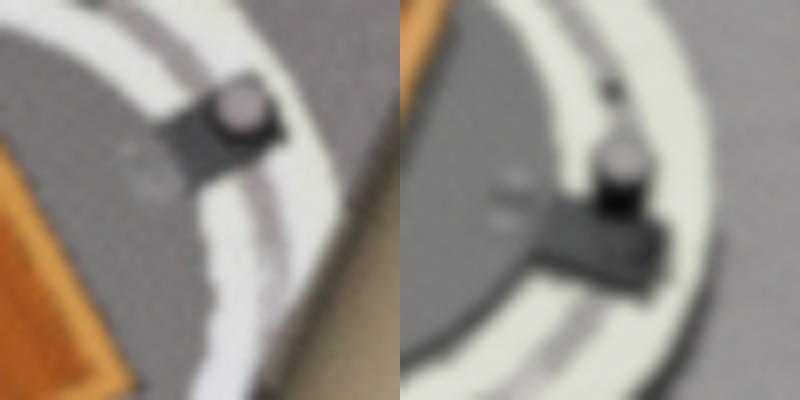

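The knob's top face is at crop (242,105) in the top view and (222,160) in the side view. The prediction for a fully home pin is (244,103) and (222,158), against (223,141) in the side view if it were resting on the plate. The only empty hole nearby is the one after it, at side crop (612,88). I'll check by triangulation, then hand in if it's home.

```bash
python3 -c "
from h import *
T=viewer.read_camera('top');S=viewer.read_camera('side')
X=tri(T,(310+238/8,165+101/8),S,(330+218/8,190+156/8));print(X,np.degrees(np.arctan2(X[1]-.033,X[0]-.506))%360)
if X[2]<.102: print(env.hand_in())"
```

```text
[ 0.57285473 -0.08961636  0.09670169] 298.6007627127743
the job is handed in; nothing more can be done
None
```

The job is handed in: the turntable was turned about 0.87 rad counter-clockwise, and the pin dropped home by its own spring in the very next hole (knob top measured at 97 mm, 98 mm nominal), with the gripper clear. The side push peaked at about 5 N, and nothing in the last pictures suggested the loose items had been touched. The hand-in call returned no verdict.

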